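# Free the stuck end-cover screw of the bead mill with a flipped hex key

## Robot

A 6-joint arm with a two-finger parallel gripper is mounted at the origin on the work surface. World frame = base frame: x ahead of the robot, y to its left, z up, the work surface at z = 0. Lengths are in mm, angles in rad, forces in N, time in s.
With the tool pointing down it reaches from about 325 to 900 mm from the base axis. Payload 6.1 kg.
Tool frame: the origin (TCP) lies at the very end of the fingers, on their centre line; the grasp point (between the pads) lies 19 mm behind it; z points along the fingers, y is the line along which they close (so a half turn about z gives the same grasp; the last joint's range is limited). The gripper opens to 87 mm and grips with 3 to 60 N. Pads are 19 mm wide; open, the fingers measure 117 mm over their backs; the gripper's body (75 mm by 190 mm) begins 51 mm behind the grasp point.
Start: joints at [1.19, 0.22, 1.526, -0, 1.395, -0.126], TCP at [157.531, 604.814, 222.538] pointing down, gripper open.
Joint ranges: [-2.98, 2.98], [-0.91, 2.08], [0.09, 2.57], [-1.24, 4.39], [0.2, 2.65], [-2.68, 2.68]. Speed limits (rad/s): [2.57, 2.57, 3.01, 3.14, 3.14, 3.14].

## Interface

Orientations are given as [roll, pitch, yaw] about the fixed x, y, z axes, in that order (R = Rz(yaw) Ry(pitch) Rx(roll)).
In Python, from cell import move_to, move_linear, goto_joints, command_gripper, sleep, inverse_kinematics, read_camera, camera_info, IKError, sign_off, current_time_s, current_joint_positions, current_qd, current_joint_torque, current_eef_pos, current_tool_rot, current_ft_force, current_ft_torque, current_grip_width, current_gripper_force gives the robot as it stands. Calls block until the motion is done:
- move_to(position, orientation): joint-space move of the TCP to a pose.
- move_linear(position, ori=None, rate=150): straight line of the TCP; ori=None keeps the orientation; rate is the mean speed in mm/s.
- goto_joints(angles): joint-space move.
- command_gripper(opening): opening from 0.0 (shut) to 1.0 (fully open); the grip force is fixed at half the most; returns when the fingers have stopped.
- sleep(seconds).
- inverse_kinematics(position, orientation): joint angles nearest the present ones, or None.
- read_camera(name): name is "side" or "top"; returns the picture (400x640x3 uint8, blue, green, red); there is no depth.
- camera_info(name): a dict with "K" (3x3 intrinsics, pixels), "k1" (the pictures are not rectified: a ray, as slopes to the right and down, at radius r is drawn at 1 + k1 r^2 times it, then the intrinsics apply), "view" (4x4, takes a point from world to camera coordinates). Camera axes: x right, y up, looking along -z (the intrinsics and any distortion apply to the point x, -y, -z); pixel columns grow to the right and rows downward; lengths in mm; the calibration is good to about 2 mm. A picture is of the moment at which its call begins. camera_info takes no time and is no camera call.
A pose or a line that the arm cannot do raises IKError and nothing moves.
- sign_off(): hands the job in; it is judged then, once.
Readings, each from a call of its own:
- current_time_s(): time.
- current_joint_positions(): joint angles.
- current_qd(): joint speeds.
- current_joint_torque(): joint torques, N m.
- current_eef_pos(): TCP position.
- current_tool_rot(): TCP orientation.
- current_ft_force(): force on the tool from outside, world axes, zero at the start.
- current_ft_torque(): the same for the moment, N m.
- current_grip_width(): opening from 0.0 (shut) to 1.0 (fully open).
- current_gripper_force(): force on a finger pad.
Only numpy, scipy, OpenCV 4.12 (cv2) and the standard library are available. Lean on these libraries where they do the work, as an engineer would, in place of code of your own. Each camera call takes 0.05 s, during which the arm holds its last target. There are 200 camera calls.

## Task

The top screw of the bead mill's end cover is stuck, and the hex key was left in it by its long arm, where the short arm gives too little leverage: do not try to turn it that way. Pull the key out, put it in again the other way round with its short arm fully home in the same screw, and use the long arm as a lever to break the screw loose anticlockwise, by a good eighth of a turn. Leave the key in the screw, and do not disturb the flask, tin and jar.

Things in the scene. Friction and masses are not known exactly. Their poses are not given: they have to be found in the camera images.
- mill: Lab bead mill, fixed: round steel end cover (156 mm wide, centre 120 mm up, top 198 mm up) before a level chamber and a white housing 220 mm high. Origin on the bench below the cover's face; x level, from the cover back along the mill (one faces the cover looking along +x), y left in that view, z up. Cover: 4 screw heads, 24 mm wide, standing out 22 mm: top, bottom, left, right; outlet 29 mm out in the middle.
- screw_mouth (a point): Centre of the socket's mouth in the front of the top screw's head, 180 mm above the bench (mill frame: x -22, y 0, z 180 mm). x points along the screw into the socket; y, z are the mill's while the joint reads 0 and turn with the screw. Hexagon socket 20 mm deep, about 0.5 mm play all round the 14 mm key; corners point up and down at joint 0, so the key fits at every 60 degrees.
- screw (a joint): Angle of the top screw, rad: 0 at the start, grows anticlockwise as one faces the cover (loosening: a lever pointing to the mill's -y is pulled up, one pointing to +y pushed down). An eighth of a turn is 0.79. Stiff all the way, 1.5 N m (13 N at 115 mm from its axis; too much for the short arm); stays where left. Play loses about 0.1 rad either way: swing the lever about 1 rad.
- key_mid (a point): Balance point of the L-shaped hex key, on its long arm's axis, 49 mm from the corner, 84 mm from the long tip. x: along the long arm to its tip; y: the short arm's direction from the corner; z: normal to the L. Dark steel, 0.24 kg, hexagon 14 mm over flats, 16 mm over corners; flats face in the plane of the L, so lying flat it is gripped on flats. Overall 140 x 56 mm.
- key_bend (a point): Corner of the L, where the two arms' axes would meet (the bend is rounded, radius 16 mm). Axes as key_mid. At the start the long arm is 20 mm deep in the top screw, level or drooping a few degrees, and the short arm slants up at 60 degrees, to the left as one faces the cover. Set down so and let go, the key tips over to that side and lies flat, its axes 8 mm above the bench.
- key_long_tip (a point): Centre of the end face of the key's long arm, 133 mm from the corner. Axes as key_mid.
- key_short_tip (a point): Centre of the end face of the key's short arm, 49 mm from the corner. Axes as key_mid. Fully home, it is 20 mm inside the socket; the long arm then stands 29 mm before the screw's head and 51 mm before the cover.
- flask_center (a point): Foil-capped conical glass flask, 84 mm wide, 134 mm high, standing on the bench; point on its axis 60 mm up. Not to be disturbed.
- tin_center (a point): Grey metal paint sample tin with a pale label, 76 mm wide, 95 mm high, standing on the bench; point on its axis 48 mm up. Not to be disturbed.
- jar_center (a point): Amber glass jar with a white lid, 66 mm wide, 85 mm high, standing on the bench; point on its axis 43 mm up. Not to be disturbed.
Mind the look-alikes: they are no part of the job. What is meant by the part that bears key_mid is not yellow, and is the larger of those in its own colour.

How it is judged (in metres and radians):
On the way, in this order (a step that is already met when the one before it is completed fails the run):
1. the key is drawn out of the screw, which has not been turned (distance between key_long_tip and screw_mouth above 0.03 m and value of joint screw below 0.25 rad), for 0.1 s.
2. the short arm is home in the screw's socket, the screw not yet turned (x of key_short_tip in the frame of screw_mouth between 0.013 and 0.026 m and y of key_short_tip in the frame of screw_mouth between -0.004 and 0.004 m and z of key_short_tip in the frame of screw_mouth between -0.004 and 0.004 m and value of joint screw below 0.25 rad), for 0.1 s.
3. the screw is turned loose by the key (x of key_short_tip in the frame of screw_mouth between 0.013 and 0.026 m and y of key_short_tip in the frame of screw_mouth between -0.004 and 0.004 m and z of key_short_tip in the frame of screw_mouth between -0.004 and 0.004 m and value of joint screw above 0.65 rad), for 0.1 s.
At the end, for the whole second after the job is handed in: The top screw has been turned anticlockwise by at least 0.65 rad, and the key rests in it, let go, with its short arm at least 13 mm deep and within 4 mm of the socket's axis (all of step 3 and velocity of joint screw between -0.1 and 0.1 rad/s); the robot touches nothing.
It fails at once if the screw is turned without the key's short arm in it (value of joint screw above 0.25 rad and distance between key_short_tip and screw_mouth above 0.035 m).
It fails at once if the screw is turned the tightening way (value of joint screw below -0.2 rad).
It fails at once if the flask, tin or jar is shifted by more than 30 mm or knocked over (distance of any of flask_center, tin_center, jar_center from where it was at the start of the episode above 0.03 m).
It also fails if it takes over 72 s, if anything falls off the work surface, if the arm or the gripper's body presses on something with over 40 N, if the wrist force passes 120 N, or if a joint passes its speed limit or range.

## Working session

There is one attempt and no reset: what is moved stays moved. The work goes in short steps, each a Python script; the robot and the scene stay as the last script left them, time stands still between calls to the robot, and variables do not carry over. Pictures are saved under pics/ and viewed, at most 10 in all, crops included, and the job is handed in when it is done.

```bash
ls; mkdir -p pics; python3 - <<'E'
from cell import *
import cv2,numpy as np
for n in("side","top"):
    cv2.imwrite(f"pics/{n}0.png",read_camera(n)); i=camera_info(n); print(n,i)
    V=np.array(i["view"]);print(-V[:3,:3].T@V[:3,3])
print(current_time_s(),current_tool_rot())
E
```

```text
pics
side {'K': array([[372.85919972,   0.        , 318.84967362],
       [  0.        , 372.85919972, 198.36546801],
       [  0.        ,   0.        ,   1.        ]]), 'k1': -0.06446776199039106, 'view': array([[-9.16127960e-01, -4.00739917e-01, -1.08203461e-02,
         6.33495268e+02],
       [ 2.75888032e-01, -6.49828400e-01,  7.08243492e-01,
        -1.62894998e+02],
       [-2.90852807e-01,  6.45856462e-01,  7.05885314e-01,
        -7.25730699e+02],
       [ 0.00000000e+00,  0.00000000e+00,  0.00000000e+00,
         1.00000000e+00]])}
[414.22269659 616.73090689 634.50660214]
top {'K': array([[510.31213816,   0.        , 313.90435927],
       [  0.        , 510.31213816, 195.09496717],
       [  0.        ,   0.        ,   1.        ]]), 'k1': 0.02586922136338569, 'view': array([[-6.02929803e-02, -9.98179732e-01,  1.40653288e-03,
         1.83433108e+02],
       [ 9.77468659e-01, -5.87562931e-02,  2.02738054e-01,
        -6.39631508e+02],
       [-2.02286374e-01,  1.35985233e-02,  9.79231997e-01,
        -9.35043273e+02],
       [ 0.00000000e+00,  0.00000000e+00,  0.00000000e+00,
         1.00000000e+00]])}
[ 447.13296775  158.23204224 1045.04393365]
0.1 [-3.13986685e+00 -2.00288002e-04  2.88677372e+00]
```

View pics/side0.png

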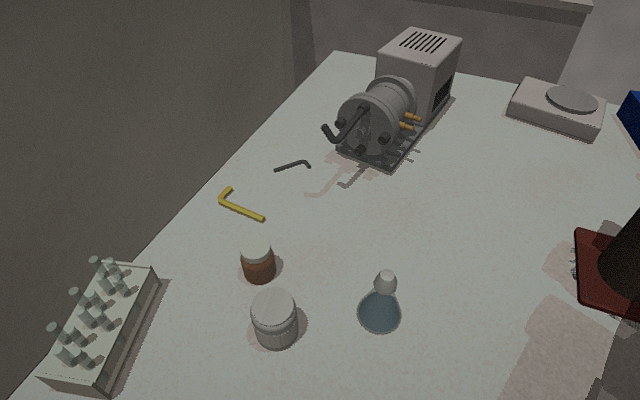

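View pics/top0.png

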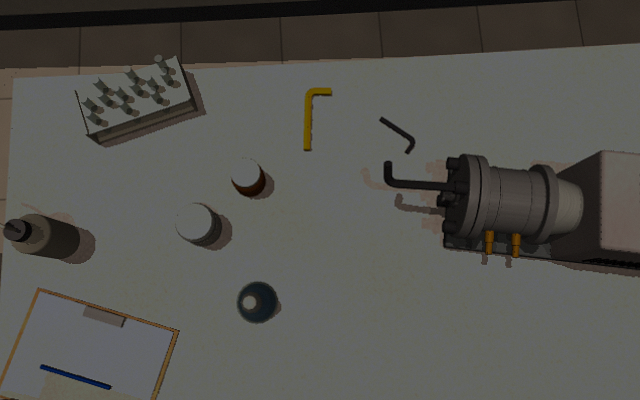

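The key is in the mill's top screw: in the top view the bend is near (388,182) and the arm enters the head near (450,187). In the side view the bend is near (328,132). The mill's axis points roughly along world -y. I'll enlarge both views to measure the mill and key.

```bash
cat > h.py <<'E'
import numpy as np,cv2
from cell import *
def ray(n,u,v):
    i=camera_info(n);V=np.array(i["view"]);K=i["K"];d=np.array([(u-K[0,2])/K[0,0],(v-K[1,2])/K[1,1]])
    s=d.copy()
    for _ in range(20): s=d/(1+i["k1"]*(s@s))
    R=V[:3,:3];return -R.T@V[:3,3],R.T@np.array([s[0],-s[1],-1])
def onz(n,u,v,z):
    o,d=ray(n,u,v);return o+d*(z-o[2])/d[2]
def proj(n,p):
    i=camera_info(n);V=np.array(i["view"]);q=V[:3,:3]@np.array(p,float)+V[:3,3]
    s=np.array([q[0],-q[1]])/-q[2];s=s*(1+i["k1"]*(s@s));K=i["K"];return K[:2,:2]@s+K[:2,2]
def two(a,b):
    (o,d),(p,e)=ray("top",*a),ray("side",*b)
    t=np.linalg.lstsq(np.c_[d,-e],p-o,rcond=None)[0];A=o+d*t[0];B=p+e*t[1]
    return (A+B)/2,np.linalg.norm(A-B)
E
python3 - <<'E'
import cv2,numpy as np
a=cv2.imread("pics/top0.png")[140:265,370:570];b=cv2.imread("pics/side0.png")[80:205,310:470]
g=lambda i,w:cv2.resize(np.clip((i/255.)**.6*255,0,255).astype('uint8'),w,interpolation=cv2.INTER_CUBIC)
cv2.imwrite("pics/ta.png",g(a,(800,500)));cv2.imwrite("pics/sa.png",g(b,(768,600)))
E
```

```text
(no output)
```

View pics/ta.png

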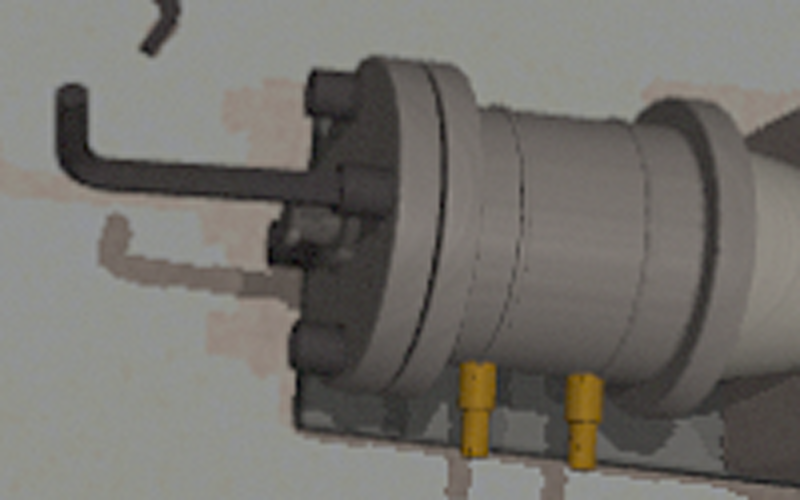

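View pics/sa.png

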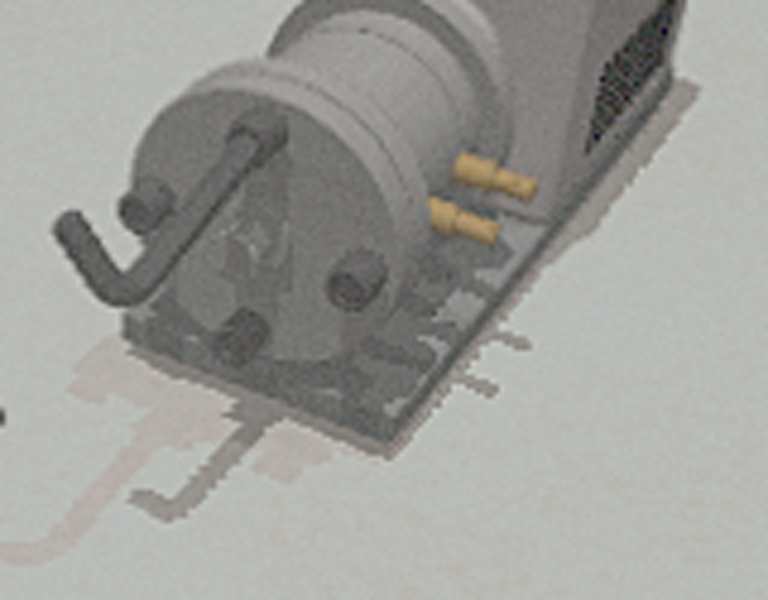

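Top crop (4x): the screw mouth is at about (339,187), the arm's axis runs from (100,175) to (335,187), and the left and right screw fronts are at (311,93) and (295,345). Side crop (4.8x): the mouth is at about (248,145), and the left and right fronts are at (135,215) and (345,290). The barbs stick out on the robot's side.

```bash
python3 - <<'E'
from h import *
np.set_printoptions(precision=1,suppress=True)
T=lambda x,y:(370+x/4-.375,140+y/4-.375); S=lambda x,y:(310+x/4.8-.4,80+y/4.8-.4)
print("mouth",two(T(339,187),S(248,145)),onz("top",*T(339,187),180),onz("side",*S(248,145),180))
print("left",two(T(311,93),S(135,215)),"right",two(T(295,345),S(345,290)))
a=onz("top",*T(120,177),180);b=onz("top",*T(335,187),180);print("arm",a,b,np.degrees(np.arctan2(*(b-a)[[1,0]])))
print("shorttip",two(T(72,92),S(68,218)),"bend",two(T(75,170),S(122,295)))
a=onz("top",*T(300,428),0);b=onz("top",*T(800,486),0);print("plate",np.degrees(np.arctan2(*(b-a)[[1,0]])),a)
# side plate corner
a=onz("side",*S(388,455),0);b=onz("side",*S(670,95),0);c=onz("side",*S(125,345),0);print(a,b,c,np.degrees(np.arctan2(*(b-a)[[1,0]])),np.degrees(np.arctan2(*(c-a)[[1,0]])))
print("flask..",[onz(*q)for q in(("top",258,302,60),("top",200,225,95),("top",248,178,85))])
E
```

```text
mouth (array([626.7, -97.8, 180.4]), np.float64(0.31254861189004385)) [626.6 -97.9 180. ] [627.  -98.4 180. ]
left (array([ 685.8, -107.9,  119.3]), np.float64(1.8479592332233674)) right (array([568.1, -87. , 119.7]), np.float64(2.567335005663291))
arm [636.8  -3.7 180. ] [626.7 -96.2 180. ] -96.19355144349362
shorttip (array([671. ,  16.7, 198.5]), np.float64(0.4845121768880102)) bend (array([645.8,  12.6, 161.8]), np.float64(1.3621562188173844))
plate -100.02308464144454 [ 539.5 -116.7    0. ]
[ 541.  -116.1    0. ] [ 463.9 -559.3    0. ] [ 706.5 -149.9    0. ] -99.86139353136598 -11.5635761843338
flask.. [array([451.4, 262.2,  60. ]), array([599. , 361.7,  95. ]), array([686.8, 270.1,  85. ])]
```

```bash
cat >> h.py <<'E'
YAW=np.radians(-100);M=np.array([np.cos(YAW),np.sin(YAW),0]);L=np.array([-M[1],M[0],0]);U=np.array([0,0,1.])
MOUTH=np.array([626.8,-97.9,180.])
E
python3 - <<'E'
from h import *
np.set_printoptions(precision=1,suppress=True)
for dr in (0,3,6,9):
  for sl in (60,50):
    d=np.radians(dr);kx=M*np.cos(d)-U*np.sin(d)*-1*-1
    kx=M*np.cos(d)+U*np.sin(d)   # tip higher than bend
    up=U*np.cos(d)-M*np.sin(d)
    s=np.radians(sl);ky=np.cos(s)*L+np.sin(s)*up
    b=MOUTH-113*kx;t=b+49*ky;m=b+60*kx
    f=lambda p:((proj("top",p)-[370,140]+.375)*4,(proj("side",p)-[310,80]+.4)*4.8)
    print(dr,sl,"tip",*f(t),"mid60",*f(m),"b+20ky",*f(b+25*ky), b)
E
```

```text
0 60 tip [98.6 77.3] [ 75.3 161.2] mid60 [216.6 173. ] [191.8 197.7] b+20ky [ 88.7 117.5] [ 98.7 211.2] [646.4  13.4 180. ]
0 50 tip [98.2 64.5] [ 61.6 166.4] mid60 [216.6 173. ] [191.8 197.7] b+20ky [ 88.5 111. ] [ 91.6 213.6] [646.4  13.4 180. ]
3 60 tip [91.5 80.6] [ 72.6 175.6] mid60 [215.4 174.5] [191.6 202.8] b+20ky [ 84.3 120.8] [ 97.3 223.9] [646.4  13.2 174.1]
3 50 tip [91.7 67.9] [ 59.3 180.3] mid60 [215.4 174.5] [191.6 202.8] b+20ky [ 84.5 114.3] [ 90.5 226. ] [646.4  13.2 174.1]
6 60 tip [85.2 84. ] [ 70.4 189.6] mid60 [214.6 176. ] [191.6 207.7] b+20ky [ 80.7 124.1] [ 96.4 236.2] [646.3  12.8 168.2]
6 50 tip [86.1 71.5] [ 57.5 193.9] mid60 [214.6 176. ] [191.6 207.7] b+20ky [ 81.2 117.7] [ 89.7 238.1] [646.3  12.8 168.2]
9 60 tip [79.7 87.5] [ 68.6 203.4] mid60 [214.1 177.5] [191.7 212.4] b+20ky [ 77.9 127.5] [ 95.8 248.1] [646.2  12.  162.3]
9 50 tip [81.2 75.1] [ 56.1 207.2] mid60 [214.1 177.5] [191.7 212.4] b+20ky [ 78.6 121.1] [ 89.3 249.8] [646.2  12.  162.3]
```

```bash
cat >> h.py <<'E'
from scipy.spatial.transform import Rotation as Rn
def rpy(z,y):
    z=z/np.linalg.norm(z);y=y-z*(y@z);y/=np.linalg.norm(y)
    return list(map(float,Rn.from_matrix(np.c_[np.cross(y,z),y,z]).as_euler("xyz")))
def tcp(g,z): return list(map(float,np.array(g)+19*z/np.linalg.norm(z)))
def dirang(a): a=np.radians(a);return -np.cos(a)*L+np.sin(a)*U   # 0=right(facing cover),90 up
def initkey(dr):
    d=np.radians(dr);kx=M*np.cos(d)+U*np.sin(d);up=U*np.cos(d)-M*np.sin(d);ky=.5*L+.866*up
    return kx,ky,np.cross(kx,ky)
E
python3 - <<'E'
from h import *
np.set_printoptions(precision=2,suppress=True)
kx,ky,kz=initkey(10)
def ik(n,g,z,y):
    q=inverse_kinematics(tcp(g,z),rpy(z,y));print(n,None if q is None else np.array(q))
for s in(1,-1):
    g=MOUTH-43*kx
    for o in(0,80): ik("grasp back%d"%o,g+o*kz,-kz,s*ky)
    ik("pulled",g-100*kx,-kz,s*ky)
    for back in (60,20,0):
        ik("ins%d"%back,MOUTH-(29+back)*M-70*L,-U,s*M)
    for a0 in(240,250,270):
        for th in (0,30,60): 
            r=95;ik(f"turn a0={a0} th{th}",MOUTH-29*M+r*dirang(th),dirang(a0+th),s*M)
E
```

```text
grasp back0 None
grasp back80 None
pulled [0.1  0.05 2.26 4.19 0.38 2.11]
ins60 [-0.13  0.15  1.73 -0.    1.27  1.61]
ins20 [-0.21  0.14  1.74 -0.    1.26  1.54]
ins0 [-0.24  0.13  1.75 -0.    1.26  1.5 ]
turn a0=240 th0 [-0.27 -0.3   2.23  0.08  0.69  1.42]
turn a0=240 th30 [-0.24  0.06  1.73 -0.    1.35  1.5 ]
turn a0=240 th60 [-0.22  0.53  1.17 -0.03  1.96  1.52]
turn a0=250 th0 [-0.26 -0.19  2.09  0.04  0.88  1.46]
turn a0=250 th30 [-0.24  0.2   1.59 -0.01  1.53  1.51]
turn a0=250 th60 [-0.22  0.67  1.03 -0.04  2.14  1.52]
turn a0=270 th0 [-0.24  0.07  1.81 -0.    1.26  1.5 ]
turn a0=270 th30 [-0.23  0.47  1.32 -0.03  1.88  1.52]
turn a0=270 th60 [-0.22  0.93  0.79 -0.06  2.47  1.5 ]
grasp back0 None
grasp back80 None
pulled [ 0.1   0.05  2.26  4.19  0.38 -1.03]
ins60 [-0.13  0.15  1.73  0.    1.27 -1.53]
ins20 [-0.21  0.14  1.74  0.    1.26 -1.6 ]
ins0 [-0.24  0.13  1.75  0.    1.26 -1.64]
turn a0=240 th0 [-0.27 -0.3   2.23  0.08  0.69 -1.72]
turn a0=240 th30 [-0.24  0.06  1.73  0.    1.35 -1.64]
turn a0=240 th60 [-0.22  0.53  1.17 -0.03  1.96 -1.62]
turn a0=250 th0 [-0.26 -0.19  2.09  0.04  0.88 -1.68]
turn a0=250 th30 [-0.24  0.2   1.59 -0.01  1.53 -1.63]
turn a0=250 th60 [-0.22  0.67  1.03 -0.04  2.14 -1.63]
turn a0=270 th0 [-0.24  0.07  1.81  0.    1.26 -1.64]
turn a0=270 th30 [-0.23  0.47  1.32 -0.03  1.88 -1.62]
turn a0=270 th60 [-0.22  0.93  0.79 -0.06  2.47 -1.64]
```

```bash
python3 - <<'E'
from h import *
np.set_printoptions(precision=1,suppress=True)
kx,ky,kz=initkey(10);up=np.cross(kx,L);g=MOUTH-63*kx;z=-up;P=g+10*z
for s in(1,-1):
    print(s,inverse_kinematics(list(P),rpy(z,s*L)),inverse_kinematics([500,60,3],rpy(-U,s*L)),inverse_kinematics([500,60,3],rpy(-U,s*L)))
s=1 if abs(inverse_kinematics(list(P),rpy(z,L))[5])<abs(inverse_kinematics(list(P),rpy(z,-L))[5]) else -1
o=rpy(z,s*L);print("s",s)
move_to(list(P+130*up),o)
move_linear(list(P+35*up),rate=120)
cv2.imwrite("pics/s1.png",read_camera("side"))
cv2.imwrite("pics/t1.png",read_camera("top"))
a=cv2.imread("pics/s1.png")[60:210,290:470];b=cv2.imread("pics/t1.png")[120:240,360:510]
f=lambda i:cv2.resize(np.clip((i/255.)**.6*255,0,255).astype('uint8'),(400,340))
cv2.imwrite("pics/c1.png",np.hstack([f(a),f(b)]))
print(current_time_s(),current_eef_pos(),current_ft_force())
E
```

```text
1 [-0.1  0.3  1.5 -0.2  1.3  0.1] [-0.   0.2  2.  -0.   0.9  0.1] [-0.   0.2  2.  -0.   0.9  0.1]
-1 None None NoneTraceback (most recent call last):
  File "<stdin>", line 6, in <module>
TypeError: 'NoneType' object is not subscriptable
```

```bash
python3 - <<'E'
from h import *
np.set_printoptions(precision=1,suppress=True)
kx,ky,kz=initkey(10);up=np.cross(kx,L);g=MOUTH-63*kx;z=-up;P=g+10*z
o=rpy(z,L)
move_to(list(map(float,P+130*up)),o)
move_linear(list(map(float,P+35*up)),rate=120)
cv2.imwrite("pics/s1.png",read_camera("side"))
cv2.imwrite("pics/t1.png",read_camera("top"))
a=cv2.imread("pics/s1.png")[60:210,290:470];b=cv2.imread("pics/t1.png")[120:240,360:510]
f=lambda i:cv2.resize(np.clip((i/255.)**.6*255,0,255).astype('uint8'),(400,340))
cv2.imwrite("pics/c1.png",np.hstack([f(a),f(b)]))
print(current_time_s(),current_eef_pos(),current_ft_force())
E
```

```text
3.9167 [639.2 -32.4 195.1] [-0.3 -0.5  0.9]
```

View pics/c1.png

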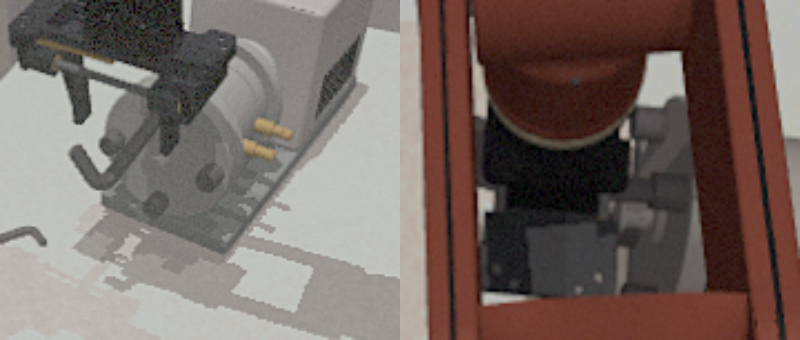

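The side half of the picture shows the open fingers straddling the key's long arm, near (75,95) and (170,120), clear of the cover. The arm blocks the top view. Next I grip the key, draw it out and set it down.

```bash
python3 - <<'E'
from h import *
np.set_printoptions(precision=1,suppress=True)
kx,ky,kz=initkey(10);up=np.cross(kx,L);g=MOUTH-63*kx;z=-up;P=g+10*z
lst=lambda p:list(map(float,p))
move_linear(lst(P),rate=80);print(current_ft_force())
command_gripper(0.0);print("w",current_grip_width()*87,current_gripper_force(),current_ft_force())
p=P
for i in range(5):
    p=p-8*M;move_linear(lst(p),rate=60);print(current_ft_force())
move_linear(lst(p-60*M),rate=120);print("w",current_grip_width()*87,current_ft_force(),current_time_s())
cv2.imwrite("pics/s2.png",read_camera("side"))
a=cv2.imread("pics/s2.png")[60:230,270:470]
cv2.imwrite("pics/c2.png",cv2.resize(np.clip((a/255.)**.6*255,0,255).astype('uint8'),(600,510)))
E
```

```text
[ 0.3 -0.6  0.1]
w 12.422304859008939 30.00020954757929 [ 0.1 -0.3 -0.6]
[-0.8 -0.1 -2.5]
[ 0.9  0.1 -2.5]
[ 0.1  0.6 -2.5]
[-0.  -0.  -1.5]
[ 0.7  0.1 -3.2]
w 12.413333856559834 [-0.2  0.6 -2.6] 7.7667
```

View pics/c2.png

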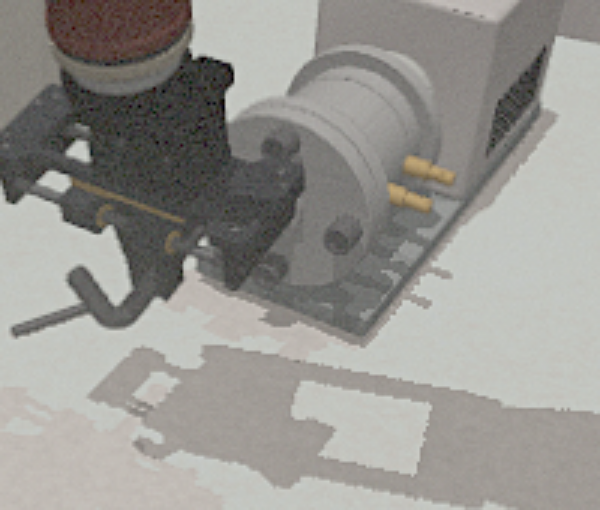

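The key is out of the screw and held, with its bend at about (115,315) in the crop. I'll set it down in free space and look at it.

```bash
python3 - <<'E'
from h import *
np.set_printoptions(precision=1,suppress=True)
o=rpy(-U,L)
move_to([500,60,120],o)
move_linear([500,60,20],rate=100)
move_linear([500,60,5],rate=30);print(current_ft_force(),current_grip_width()*87)
command_gripper(0.5);sleep(.7)
move_linear([500,60,120],rate=150)
move_to([430,-230,300],o);print(current_time_s())
cv2.imwrite("pics/s3.png",read_camera("side"));cv2.imwrite("pics/t3.png",read_camera("top"))
a=cv2.imread("pics/s3.png")[90:290,290:490];b=cv2.imread("pics/t3.png")[150:350,280:480]
f=lambda i:cv2.resize(np.clip((i/255.)**.6*255,0,255).astype('uint8'),(400,400))
cv2.imwrite("pics/c3.png",np.hstack([f(a),f(b)]))
E
```

```text
[ 0.3  0.4 -1.7] 11.981253521543096
14.05
```

View pics/c3.png

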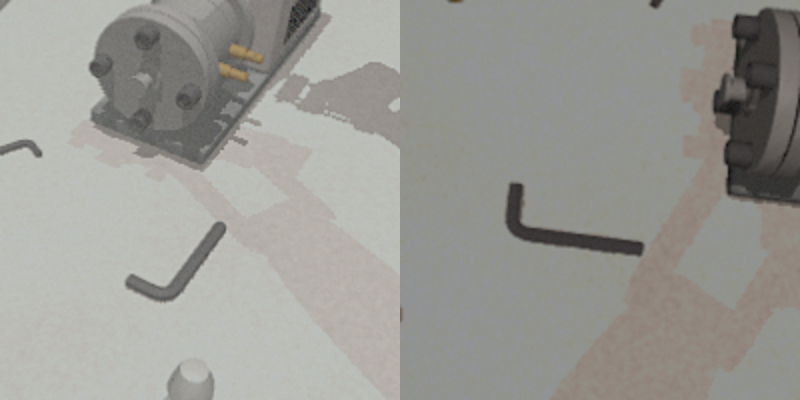

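The key lies flat. In the top half its bend is at (515,230), long tip at (642,249) and short tip at (516,185); the top screw's mouth is visible in both views. I'll measure the key.

```bash
cat >> h.py <<'E'
def keyflat(im):
    g=im.max(2).astype(int);m=np.zeros_like(g,np.uint8);sub=g[225:300,320:425]
    m[225:300,320:425]=(sub<0.62*np.median(sub)).astype(np.uint8)
    n,lab,st,_=cv2.connectedComponentsWithStats(m);i=1+np.argmax(st[1:,4])
    v,u=np.nonzero(lab==i);P=np.array([onz("top",a,b,8)[:2] for a,b in zip(u,v)])
    c=P.mean(0);d=M[:2]
    for _ in range(4):   # long arm: points on the right part, line fit
        t=(P-c)@d;n_=np.array([-d[1],d[0]]);tip=t.max()
        Q=P[(t>tip-100)&(t<tip-3)];x,y,cx,cy=cv2.fitLine(Q.astype(np.float32),cv2.DIST_HUBER,0,.01,.01).ravel()
        d=np.array([x,y])*np.sign(x*M[0]+y*M[1]);c=np.array([cx,cy])
    t=(P-c)@d;s=(P-c)@np.array([-d[1],d[0]])
    return st[i],c,d,t.min(),t.max(),s.min(),s.max()
E
python3 - <<'E'
from h import *
np.set_printoptions(precision=2,suppress=True)
st,c,d,t0,t1,s0,s1=keyflat(cv2.imread("pics/t3.png"))
print(st,c,d,np.degrees(np.arctan2(d[1],d[0])),"len",t1-t0,"s",s0,s1)
print("tip",c+d*t1,"bend",c+d*(t1-133), "bend2",c+d*(t0+8))
E
```

```text
[333 241  69  37 659] [498.42  29.5 ] [-0.19 -0.98] -101.11308451857825 len 140.83306948000768 s -7.837088749970207 49.76681980950517
tip [488.48 -21.08] bend [514.12 109.42] bend2 [514.09 109.26]
```

```bash
cat >> h.py <<'E'
RG=88.;OFF=6.5
lst=lambda p:list(map(float,p))
def held(tip,th=0.,da=0.):
    """TCP pose so the short tip is at 'tip', lever at angle th deg, tool tilt da"""
    k=dirang(th);z=dirang(th-90+da);return lst(np.array(tip)-49*M+RG*k+OFF*z),rpy(z,M)
E
python3 - <<'E'
from h import *
np.set_printoptions(precision=2,suppress=True)
d=np.array([*np.array([np.cos(np.radians(-101.1)),np.sin(np.radians(-101.1))]),0]);l=np.cross(U,d)
G=np.array([514.1,109.35,0])+RG*d;o=rpy(-U,l)
move_to(lst(G+[0,0,80]),o);command_gripper(0.6)
move_linear(lst(G+[0,0,15]),rate=100);move_linear(lst(G+[0,0,1.5]),rate=30);print(current_ft_force())
command_gripper(0.);print("w",current_grip_width()*87,current_gripper_force(),current_eef_pos())
move_linear(lst(G+[0,0,60]),rate=80);move_linear(lst(G+[0,0,240]),rate=180)
p,o=held(MOUTH-30*M)
move_to([p[0],p[1],p[2]+60],o);move_linear(p,rate=100);sleep(.3)
print("w",current_grip_width()*87,current_ft_force(),current_eef_pos(),current_time_s())
cv2.imwrite("pics/s4.png",read_camera("side"));cv2.imwrite("pics/t4.png",read_camera("top"))
a=cv2.imread("pics/s4.png")[90:165,310:410];b=cv2.imread("pics/t4.png")[150:225,380:480]
f=lambda i:cv2.resize(np.clip((i/255.)**.6*255,0,255).astype('uint8'),(400,300),interpolation=cv2.INTER_CUBIC)
c=cv2.imread("pics/s3.png")[90:165,310:410];e=cv2.imread("pics/t3.png")[150:225,380:480]
cv2.imwrite("pics/c4.png",np.vstack([np.hstack([f(a),f(b)]),np.hstack([f(c),f(e)])]))
print(proj("side",MOUTH),proj("top",MOUTH),proj("side",MOUTH-30*M),proj("top",MOUTH-30*M),proj("side",MOUTH-79*M),proj("top",MOUTH-79*M))
E
```

```text
[ 0.46  0.01 -0.02]
w 12.240598954043055 29.99777790158987 [497.29  22.97   1.56]
w 12.573783607580008 [-0.37 -0.32 -2.28] [554.23  -4.88 174.16] 22.5333
[361.3  109.93] [454.35 186.28] [354.77 115.97] [437.02 184.36] [343.46 126.43] [408.82 181.23]
```

View pics/c4.png

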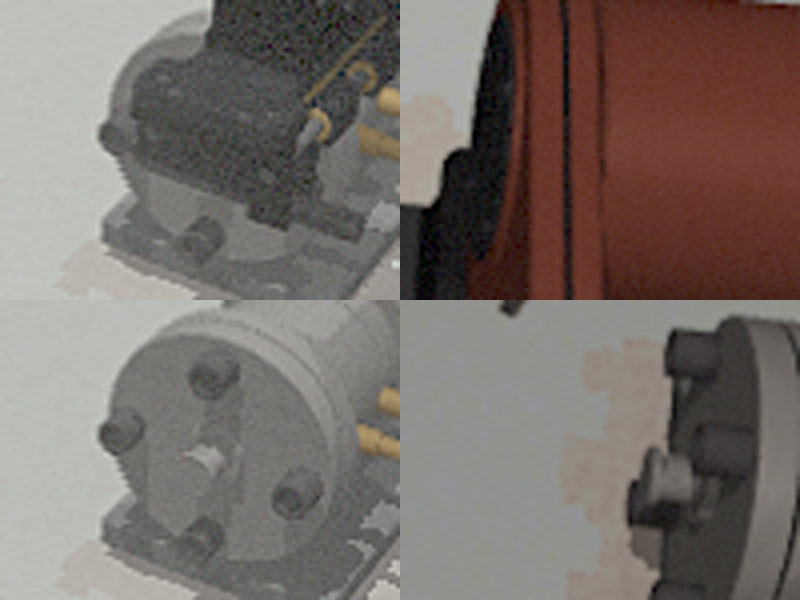

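The gripper hides the short arm in these views, but the long tip shows at crop (358,224), i.e. side pixel (399,145.6). The free mouth is at side pixel (361.4,110.4) and top pixel (454.2,187). I'll use the visible long tip to check for sag in the grip.

```bash
python3 - <<'E'
from h import *
np.set_printoptions(precision=1,suppress=True)
g=np.array([554.23,-4.88,174.16+6.44])
for a in(0,4,8):
    k=dirang(a)   # sag at bend -> tip up by a
    print(a,[proj("side",g+s*k) for s in(20,45)], "sagged bend z",(g-88*k)[2])
im=cv2.imread("pics/s4.png")[136:156,380:408].max(2);print(im)
E
```

```text
0 [array([388.9, 142.5]), array([400.2, 146.6])] sagged bend z 180.6
4 [array([389., 142.]), array([400.4, 145.3])] sagged bend z 174.46143031051696
8 [array([389. , 141.4]), array([400.5, 144. ])] sagged bend z 168.35276711551424
[[ 35  28  38  25  25  31  39  29  34  49  40  61  66  69  58  61  62  57
   56  54  53  57  55  53  50  58  69  58]
 [ 28  35  25  35  38  19  32  29  38  38  37  68  63  68  59  62  52  48
   48  50  52  47  53  53  55  60  69  65]
 [ 30  28  22  42  28  37  29  28  46  34  45  64  63  64  64  61  56  62
   65  51  55  50  57  52  60  69  65  62]
 [ 30  31  31  46  43  43  43  32  43  40  61  71  66  61  59  67  49  68
   65  70  66  65  66  61  68  65  64  66]
 [ 35  34  33  33  40  35  46  36  45  37  39  53  58  59  57  57  70  62
   71  68  68  70  61  65  66 101  59  58]
 [ 28  22  21  44  46  45  43  42  36  46  41  36  42  47  56  48  52  72
   69  65  67  64  69  60 100 106  98 100]
 [ 32  20  36  48  43  43  38  44  40  45  46  46  46  44  43  39  38  51
   57  67  69  69  65 105 103 105 104 103]
 [ 23  28  35  37  36  30  35  40  51  46  43  38 
[... 771 characters left out ...]
 75  66  62  64  63  64  58  54  67  66  65  69  66  70  67  70  68  58
   39  48  67  66  67  67  63  61  55  44]
 [ 75  58  59  61  64  56  48  53  55  48  66  70  68  68  62  64  69  69
   65  65  69  63  66  74  64  57  51  50]
 [ 72  68  65  65  57  49  51  58  51  55  51  54  49  51  60  65  64  68
   64  68  66  70  64  69  53  46  49  79]
 [ 77  63  54  55  57  56  47  56  56  52  55  54  57  57  49  64  68  68
   63  62  66  64  66  60  51  46  72  93]
 [ 50  55  54  50  67  65  71  50  54  57  52  53  55  55  57  52  56  67
   64  65  66  65  57  47  50  72  96 111]
 [ 54  53  54  67  63  68  67  65  69  70  69  55  50  54  46  55  62  54
   51  56  67  63  54  52  45  97 119 112]]
```

The long tip's line matches no sag, so height is trustworthy and only the lateral offset is uncertain. I'll find that by touching the right side of the screw head with the short arm.

```bash
cat >> h.py <<'E'
def tipnow():
    """short tip by readings, as (M,L,U) offset from MOUTH, lever at th=0"""
    p=np.array(current_eef_pos())+OFF*U+RG*L+49*M-MOUTH
    return np.array([p@M,p@L,p@U])
def go(m,l,u,rate=40,cor=np.zeros(3)):
    p,o=held(MOUTH+(m+cor[0])*M+(l+cor[1])*L+(u+cor[2])*U);move_linear(p,o,rate)
def force(n=5):
    f=np.mean([current_ft_force() for _ in range(n)],0);return np.array([f@M,f@L,f@U])
E
python3 - <<'E'
from h import *
np.set_printoptions(precision=2,suppress=True)
print([tipnow() for _ in range(3)])
go(-30,-32,0);sleep(.2);print(tipnow())
cor=np.array([-30,-32,0])-tipnow()
go(9,-32,0,60,cor);sleep(.15);t=tipnow();print(t);cor+=np.array([9,-32,0])-t
go(9,-25,0,30,cor);sleep(.15);f0=force();print("f0",f0,tipnow())
for l in np.arange(-24,-12,.7):
    go(9,l,0,15,cor);sleep(.08);f=force()-f0;t=tipnow();print(round(l,1),t,f)
    if abs(f[1])>3: break
go(9,l-4,0,30,cor);go(-8,l-4,0,60,cor);print(current_time_s(),cor)
E
```

```text
[array([-29.98,   0.17,   0.35]), array([-29.98,   0.17,   0.35]), array([-29.98,   0.17,   0.35])]
[-29.97 -31.85  -0.04]
[  8.68 -32.15   0.04]
f0 [-0.01  0.02 -2.58] [  9.26 -25.08  -0.08]
-24.0 [  9.3  -24.01   0.01] [-0.87  0.2  -0.56]
-23.3 [  9.29 -23.3   -0.01] [-0.25  0.19  1.3 ]
-22.6 [  9.28 -22.59  -0.01] [-0.36 -0.34  0.37]
-21.9 [  9.29 -21.9    0.01] [ 0.45 -0.36 -0.2 ]
-21.2 [  9.29 -21.18   0.01] [-0.25  0.13  0.53]
-20.5 [  9.28 -20.49   0.02] [-0.1  -0.13  0.81]
-19.8 [  9.29 -19.8   -0.01] [0.14 0.13 0.9 ]
-19.1 [  9.29 -19.12  -0.01] [0.13 0.28 1.24]
-18.4 [  9.29 -18.38   0.01] [0.   0.15 1.01]
-17.7 [  9.18 -17.96  -0.14] [-0.34 -1.5   0.25]
-17.0 [  9.05 -17.65  -0.34] [-1.33 -4.5   1.09]
29.6583 [0.29 0.   0.  ]
```

Contact came at l = -17.95, so the socket is about 1.05 mm left of my estimate. Next I insert with force checks.

```bash
cat >> h.py <<'E'
def tryins(l,u,cor,f0,lim=3.,start=-4,end=21):
    go(start,l,u,60,cor);m=start
    while m<end:
        m+=2 if m<2 else 3
        go(m,l,u,30,cor);sleep(.05);f=force()-f0
        if abs(f[0])>lim: break
    return m,f,tipnow()
E
python3 - <<'E'
from h import *
np.set_printoptions(precision=2,suppress=True)
l=1.05;go(-8,l,0,80);sleep(.2);t=tipnow();cor=np.array([-8,l,0])-t;f0=force();print(t,f0)
for dl,du in((0,0),(0,-.8),(0,.8),(0,-1.6),(.6,0),(-.6,0)):
    m,f,t=tryins(l+dl,du,cor,f0);print(dl,du,m,f,t,current_time_s())
    if m>4 : break
    if current_time_s()>42:break
E
```

```text
[-7.97  0.63 -0.13] [-0.46  0.49 -1.61]
0 0 5 [-4.22 -2.03  0.04] [ 4.33  1.2  -0.  ] 31.7333
```

```bash
python3 - <<'E'
from h import *
np.set_printoptions(precision=2,suppress=True)
l=1.05;cor=np.array([0,.42,.13]);f0=np.array([-.46,.49,-1.9])
go(0,l,0,60,cor);sleep(.1);t=tipnow();cor+=np.array([0,l,0])-t
for m in (1,2,3,4,5,6,7,8):
    go(m,l,0,30,cor);sleep(.06);f=force()-f0;print(m,tipnow(),f)
    if abs(f[0])>7:break
print(current_time_s())
E
```

```text
1 [0.86 1.06 0.01] [-0.15  0.52  0.21]
2 [ 1.59  0.84 -0.1 ] [-1.53 -0.41 -0.69]
3 [ 2.49  0.64 -0.23] [-2.89 -1.74  0.38]
4 [ 3.42  0.5  -0.3 ] [-3.21 -2.96  0.05]
5 [ 4.18  0.27 -0.4 ] [-4.3  -3.58  0.88]
6 [ 4.91  0.03 -0.49] [-6.22 -3.64  0.56]
7 [ 5.86  0.06 -0.53] [-5.66 -3.56  0.59]
8 [ 6.61 -0.19 -0.63] [-6.23 -4.28  0.9 ]
34.55
```

Contact came at the face (m≈1), so the tip missed the socket, most likely from a small sag. I'll search mainly upward.

```bash
python3 - <<'E'
from h import *
np.set_printoptions(precision=2,suppress=True)
l=1.05;cor=np.array([0,.2,.1])
go(-3,l,.8,80,cor);sleep(.15);t=tipnow();cor+=np.array([-3,l,.8])-t;f0=force();print("free",t,f0)
t0=current_time_s()
for dl,u in((0,.8),(0,1.6),(0,2.4),(0,-.8),(0,-1.6),(.6,.8)):
    go(-1,l+dl,u,60,cor);go(3.5,l+dl,u,50,cor);sleep(.06);f=force()-f0;t=tipnow();print(dl,u,t,f,round(current_time_s(),1))
    if abs(f[0])<1.6:break
    go(-1,l+dl,u,60,cor)
    if current_time_s()-t0>8:break
E
```

```text
free [-2.48  1.44  0.97] [-0.25 -0.12 -2.77]
0 0.8 [2.73 1.   0.79] [-1.02 -0.78  0.71] 35.5
```

```bash
python3 - <<'E'
from h import *
np.set_printoptions(precision=2,suppress=True)
l=1.05;u=.8;f0=np.array([-.25,-.12,-2.5])
t=tipnow();cor=np.array([3.5-t[0],0,0]);print(t)
for m in (4,5,6,7,8):
    go(m,l,u,30);sleep(.08);f=force()-f0;print(m,tipnow(),f)
    if abs(f[0])>5:break
print(current_time_s())
E
```

```text
[2.73 1.   0.79]
4 [3.69 0.85 0.69] [-3.23 -0.93  0.25]
5 [4.55 0.65 0.61] [-4.81 -2.78  0.19]
6 [5.28 0.38 0.46] [-5.37 -2.28  0.41]
36.5417
```

```bash
python3 - <<'E'
from h import *
np.set_printoptions(precision=2,suppress=True)
l=1.05;cor=np.zeros(3)
go(-3,l,1.6,80,cor);sleep(.1);t=tipnow();cor=np.array([-3,l,1.6])-t;cor[0]=0;f0=force();print("free",t,f0)
for dl,u in((0,1.6),(0,2.4),(0,-.8),(-.8,.4),(.8,.4)):
    go(0,l+dl,u,80,cor);go(5,l+dl,u,60,cor);sleep(.05);f=force()-f0;t=tipnow();print(dl,u,t,f,round(current_time_s(),1))
    if abs(f[0])<1.8:break
    go(0,l+dl,u,80,cor)
E
```

```text
free [-2.57  1.25  1.73] [ 0.19 -0.55 -2.88]
0 1.6 [5.35 0.89 1.49] [-0.2   0.33  1.44] 37.5
```

It is in at u=1.6. I continue to full depth.

```bash
python3 - <<'E'
from h import *
np.set_printoptions(precision=2,suppress=True)
f0=np.array([.19,-.55,-2.0]);l,u=1.0,1.55
for m in np.arange(7,24,2.):
    go(m,l,u,30);sleep(.05);f=force()-f0;print(m,tipnow(),f)
    if abs(f[0])>9:break
    if m>9: l-=np.clip(-f[1]*.05,-.2,.2); u-=np.clip(-f[2]*.05,-.2,.2)
print(current_time_s(),l,u)
E
```

```text
7.0 [7.07 1.06 1.6 ] [-0.22  0.08  0.29]
9.0 [9.06 1.   1.55] [-0.13  0.02  0.47]
11.0 [11.08  1.01  1.57] [-0.13 -0.28 -0.01]
13.0 [13.08  0.97  1.53] [-0.74 -1.1   0.19]
15.0 [15.11  0.96  1.56] [-1.52  0.09 -0.52]
17.0 [17.09  0.98  1.54] [-1.2  -0.32  0.43]
19.0 [19.11  0.97  1.57] [-1.1   1.23 -0.59]
21.0 [20.67  0.6   1.33] [-3.33 -2.67 -0.38]
23.0 [22.15  0.01  1.09] [-5.37 -4.03  0.19]
40.1583 0.6476492983618463 1.5155718317905977
```

Fully home (bottomed near m=20). Now I swing the lever up about the screw axis.

```bash
python3 - <<'E'
from h import *
np.set_printoptions(precision=2,suppress=True)
go(20.3,1.0,1.55,30);sleep(.1);f0=force();print(tipnow(),f0)
p0,o0=held(MOUTH+20.3*M+1.0*L+1.55*U);p0=np.array(p0)
C=MOUTH+.5*L+.2*U
for th in range(6,64,6):
    R=Rn.from_rotvec(-M*np.radians(th))   # check sense: -L -> +U
    if th==6: assert (R.apply(-L)@U)>0
    P=C+R.apply(p0-C)
    try: move_linear(lst(P),rpy(dirang(th-90),M),45)
    except IKError as e: print("IK",th,e);break
    sleep(.05);a=np.array(current_eef_pos());f=force();d=R.inv().apply(a-P)
    print(th,"F",f-f0,"err",d@M,d@L,d@U,current_grip_width()*87)
    if np.linalg.norm(f-f0)>60:break
print(current_time_s())
cv2.imwrite("pics/s5.png",read_camera("side"))
E
```

```text
[20.26  0.78  1.44] [-2.62 -3.66 -2.55]
6 F [-0.13 -1.5   1.35] err -0.22415131696805943 -0.5437229310791858 -0.502734995338642 12.184808461415273
12 F [ 0.45 -1.95 -2.38] err -0.24972046431390288 -0.7154405206798208 -1.5553843515264416 12.246635762415565
18 F [ 0.42 -3.23 -8.63] err -0.22746778958489786 -0.6866522213328948 -3.364122426364024 12.086419840114825
24 F [ 0.42 -6.5  -9.74] err -0.23764110646955053 -0.6576007628404578 -4.058436278907355 12.252103951720013
30 F [-0.34 -9.71 -8.15] err -0.36510240191391363 -0.5117772410311087 -3.9909350913850825 12.260972109415897
36 F [ -0.31 -12.75  -5.77] err -0.48510082499634655 -0.38629614086917186 -3.631580580484248 12.632653353285715
42 F [ -0.85 -13.67  -4.12] err -0.5735703126120328 -0.29647787238730217 -3.0380845954170095 12.360232989021661
48 F [ -0.86 -15.27  -2.16] err -0.5717771810618185 -0.2508423175528509 -2.3445206848814277 12.674501499816998
54 F [ -0.72 -15.64   0.34] err -0.5550756054579395 -0.2109778014487553 -1.6785177957494863 12.223800151695277
60 F [ -1.3  -15.95   2.18] err -0.5340035042467005 -0.18711474181004523 -1.0806342168667398 12.113957327747244
44.5083
```

The force held steady at about 16 N, matching 1.5 N m, so the screw is turning. Next I release, retract and check.

```bash
python3 - <<'E'
from h import *
np.set_printoptions(precision=2,suppress=True)
a=np.array(current_eef_pos());z=dirang(60-90)
command_gripper(.5);print("w",current_grip_width()*87,current_ft_force())
for b in(80,65,50):
    try: move_linear(lst(a-b*z),None,80);print("back",b);break
    except IKError: pass
b=np.array(current_eef_pos())
q=list(current_joint_positions());
try: move_linear(lst(b+120*U),None,150)
except IKError: print("noup")
move_to([420,250,330],rpy(-U,L));print(current_time_s(),current_ft_force())
cv2.imwrite("pics/s6.png",read_camera("side"));cv2.imwrite("pics/t6.png",read_camera("top"))
a=cv2.imread("pics/s6.png")[60:180,290:410];b=cv2.imread("pics/t6.png")[120:240,380:500]
f=lambda i:cv2.resize(np.clip((i/255.)**.6*255,0,255).astype('uint8'),(400,400),interpolation=cv2.INTER_CUBIC)
cv2.imwrite("pics/c6.png",np.hstack([f(a),f(b)]))
C=MOUTH-29*M
for th in(40,50,60):print(th,(proj("side",C)-[290,60])*400/120,(proj("side",C+133*dirang(th))-[290,60])*400/120,(proj("top",C)-[380,120])*400/120+[400,0],(proj("top",C+133*dirang(th))-[380,120])*400/120+[400,0])
E
```

```text
w 43.44484843087219 [-0.48 -0.43 -0.24]
noup
46.775 [ 0.9   0.77 -0.35]
40 [216.64 185.87] [375.12 112.8 ] [592.   214.74] [622.06 387.93]
50 [216.64 185.87] [353.31  79.96] [592.   214.74] [633.57 347.59]
60 [216.64 185.87] [326.53  50.56] [592.   214.74] [643.94 301.37]
```

View pics/c6.png

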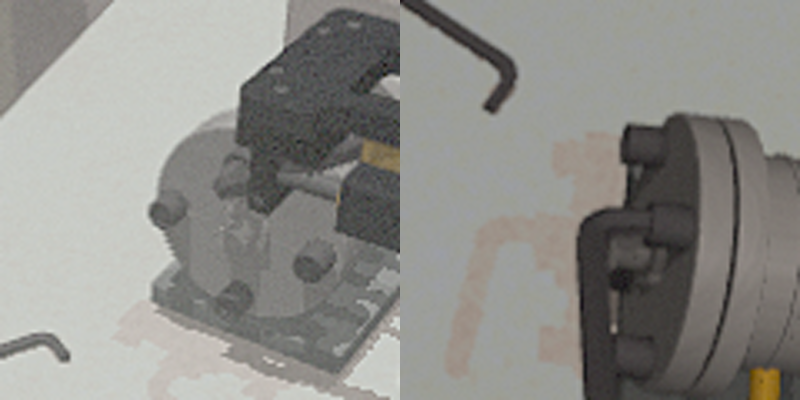

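The short arm is home (top half: bend at (590,215), the lever running down past (600,400)), but the lever looks lower than 40 degrees. I'll measure its tip numerically.

```bash
python3 - <<'E'
from h import *
np.set_printoptions(precision=1,suppress=True)
im=cv2.imread("pics/t6.png").max(2)
for r in range(200,276,5):print(r,im[r,428:456])
C=MOUTH-29*M
for th in(-5,0,10,20,30):print(th,proj("top",C+133*dirang(th)),proj("top",C+88*dirang(th)),proj("side",C+133*dirang(th)))
print(tipnow())
E
```

```text
200 [114 114 113 117  96  40  14  19  22  23  19  22  20  21  24  32  25  12
  16  16  20  21  24  25  25  22  15  20]
205 [113 114 113 116 104  61  13  18  20  23  23  22  19  20  18   9   9   8
  12   5  10  16  18  16  19  22  21  27]
210 [115 114 112 114 117  87   7  20  21  20  22  21  20  18  29  45  51  32
  19  28  24  25  28  27  27  27  27  26]
215 [113 112 112 115 116  91  21  16  23  20  21  21  19  21  22  41  50  25
  21  26  28  27  25  27  27  26  26  25]
220 [112 112 113 114 116  96  37  12  21  23  22  24  20  19  18  22  20  16
  19  21  21  20  22  24  24  24  22  22]
225 [114 112 113 114 115 105  64  11  22  20  20  22  19  19  22  18  16  28
  33  30  31  30  31  30  31  30  30  27]
230 [115 114 116 114 112 115  87   8  21  22  23  22  21  18  19  22  19  20
  19  23  23  23  25  24  24  26  25  22]
235 [115 114 115 115 115 118  94  20  20  20  23  22  21  21  21  21  17  16
  22  27  33  31  23  20  18  24  28  26]
240 [115 116 113 115 113 118  96  39  13  18  19  19  20  20  21  18  17  19
  27  31  33  30  31  29  31  32  32  31]
245 [116 116 114 115 115 114 
[... 350 characters left out ...]
16 114 114 113 116 116 107  78  68  72  74  77  76  74
  88 118 114 115 114 114 113 116 114 114]
265 [115 114 113 114 115 115 115 115 114 116 102  69  72  77  77  75  76  73
  89 118 116 115 114 114 114 114 116 114]
270 [114 114 114 113 115 114 115 115 115 115 114 114 114 115 116 116 114 116
 115 115 114 115 115 115 114 117 113 114]
275 [115 113 114 115 114 115 113 115 114 115 116 112 114 113 114 116 116 114
 114 114 114 116 113 114 115 115 115 114]
-5 [431.  261.2] [433.2 234.9] [409.3 139.2]
0 [432.5 260.9] [434.2 234.5] [410.4 134.8]
10 [435.8 258.6] [436.4 232.6] [411.3 125.2]
20 [439.3 253.8] [438.7 229. ] [410.3 114.9]
30 [443.  246.3] [441.  223.9] [407.3 104.3]
[-257.2 -175.   155.9]
```

```bash
python3 - <<'E'
from h import *
np.set_printoptions(precision=1,suppress=True)
move_to([380,330,330],rpy(-U,L));print(current_time_s())
cv2.imwrite("pics/s7.png",read_camera("side"));cv2.imwrite("pics/t7.png",read_camera("top"))
a=cv2.imread("pics/s7.png")[70:170,320:420];b=cv2.imread("pics/t7.png")[165:265,395:495]
f=lambda i:cv2.resize(np.clip((i/255.)**.6*255,0,255).astype('uint8'),(400,400),interpolation=cv2.INTER_CUBIC)
cv2.imwrite("pics/c7.png",np.hstack([f(a),f(b)]))
E
```

```text
47.325
```

View pics/c7.png

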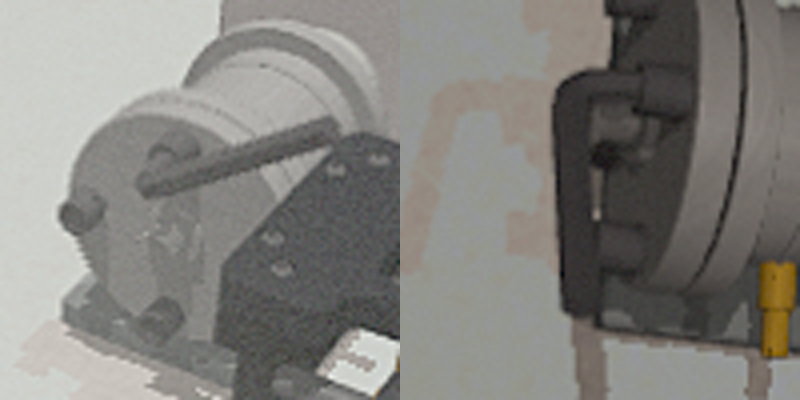

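Now both views are clear. The long tip is at side crop (335,128) and top crop (580,308), the bend at side (148,183) and top (575,85), with the short arm in the head.

```bash
python3 - <<'E'
from h import *
np.set_printoptions(precision=2,suppress=True)
T=lambda x,y:(395+x/4-.4,165+y/4-.4);S=lambda x,y:(320+x/4-.4,70+y/4-.4)
t,e=two(T(580,306),S(332,129));b,e2=two(T(575,85),S(150,181))
for n,p in(("tip",t),("bend",b)):
    d=p-MOUTH;print(n,p,d@M,d@L,d@U)
d=t-MOUTH;print(e,e2,"angle from axis",np.degrees(np.arctan2(d@U,-d@L)),np.hypot(d@U,d@L))
E
```

```text
tip [ 544.66 -246.8   136.87] 160.90405158425546 -55.039684964304215 -43.13471594378248
bend [ 673.81 -306.33   30.  ] 197.09696467507035 82.49314928061092 -149.99500901982265
34.926740010231896 51.41725540251687 angle from axis -38.0858731417378 69.92832502298806
```

```bash
python3 - <<'E'
from h import *
np.set_printoptions(precision=2,suppress=True)
T=lambda x,y:(395+(x-400)/4-.4,165+y/4-.4);S=lambda x,y:(320+x/4-.4,70+y/4-.4)
t,e=two(T(580,306),S(332,129));b,e2=two(T(575,85),S(150,181))
for n,p in(("tip",t),("bend",b)):
    d=p-MOUTH;print(n,p,d@M,d@L,d@U)
d=t-MOUTH;print(e,e2,"angle from axis",np.degrees(np.arctan2(d@U,-d@L)),np.hypot(d@U,d@L))
E
```

```text
tip [526.79 -43.2  253.17] -36.501299271374 -107.98841592089713 73.16835364229573
bend [627.85 -69.57 183.39] -28.08134592687418 -3.8860102452404925 3.385231035217828
1.2869213357956104 1.3304748296976359 angle from axis 34.11989530206025 130.44196390666892
```

The lever stands at 34 degrees, so the key slipped partway in the shallow fingertip grip. I'll take a full-pad grip at r≈102 and swing it about 30 degrees further.

```bash
python3 - <<'E'
from h import *
np.set_printoptions(precision=2,suppress=True)
C=MOUTH+.5*L-29.5*M;r=102;da=-30
def pose(th,back=0,m=0):
    z=dirang(th-90+da);return lst(C+m*M+r*dirang(th)+(19-back)*z),rpy(z,M)
th0=34
print([inverse_kinematics(*pose(t)) is not None for t in(34,50,68)])
move_to(*pose(th0,100,-3))
command_gripper(.55)
move_linear(*pose(th0,0,-3),150);print(current_ft_force(),current_time_s())
move_linear(*pose(th0,0,0),40)
command_gripper(0.);print("w",current_grip_width()*87,force())
f0=force()
for th in(42,50,58,66):
    P,o=pose(th);move_linear(P,o,60);sleep(.05);R=np.array(current_eef_pos())-P
    print(th,force()-f0,"tangential err",R@dirang(th+90),"rad",R@dirang(th),current_time_s())
E
```

```text
[True, True, True]
[0.16 0.2  0.5 ] 50.2
w 12.329529348374482 [-1.14 -1.1   1.01]
42 [ 1.57  0.49 -2.11] tangential err -0.7349933952299339 rad -0.41042022440658243 51.575
50 [ 0.45 -0.64 -0.56] tangential err -0.6584128368372925 rad 0.14909895752717667 51.9917
58 [-0.52 -8.51 -3.01] tangential err -2.4247532839194945 rad 0.1414769191205734 52.4083
66 [ -0.06 -13.    -3.68] tangential err -3.098487559912806 rad 0.044174111658110575 52.825
```

The torque picked up only above about 52 degrees: the lever had sagged through the socket's play, and the screw has now gone further. I release, retract and measure again.

```bash
python3 - <<'E'
from h import *
np.set_printoptions(precision=2,suppress=True)
command_gripper(.5)
z=dirang(66-120);a=np.array(current_eef_pos())
move_linear(lst(a-75*z),None,90)
move_to([380,330,330],rpy(-U,L));sleep(.2);print(current_time_s(),current_ft_force())
cv2.imwrite("pics/s8.png",read_camera("side"));cv2.imwrite("pics/t8.png",read_camera("top"))
im=cv2.imread("pics/t8.png").max(2)
for r in range(176,248,4):print(r,im[r,426:456])
C=MOUTH-29*M
for th in(40,50,60):print(th,proj("top",C+133*dirang(th)))
for n in("top","side"):
    A=cv2.imread(f"pics/{n}0.png").astype(int);B=cv2.imread(f"pics/{n}8.png").astype(int);D=abs(A-B).max(2)
    print(n,"jar,tin,flask diff",[D[v-15:v+15,u-15:u+15].mean() for u,v in(((248,178),(200,225),(258,302)) if n=="top" else((258,260),(275,320),(380,305)))])
E
```

```text
56.5667 [0.62 0.16 0.01]
176 [106 107 107 108 106 108 104 107 105 105 107 107 105 105 106 107 103 101
 103 105 106  77   9  11  20  16  19  22  27  23]
180 [107 108 106 109 108 104 107 104 107 106 105 107 106 106 106 103 101 105
 106 110  88  24  10  13  21  24  25  24  21  17]
184 [104 105 105 106 104 104 107 107 102  86  67  28   9  14  18  22  23  24
  26  28  25  28  27  28  25  27  27  28  25  23]
188 [106 104 106 105 103 105  96  61  14  17  21  17  19  21  19  22  13  14
  19  17  20  18  18  19  18  19  15  17  16  16]
192 [103 105 106 106 107 108  82  10  21  19  19  18  18  16  17  15  18  29
  36  31  31  33  31  31  28  31  22   6   9  17]
196 [104 106 105 105 107 109  82  17  14  18  18  16  19  17  16  14  22  36
  40  39  40  39  40  39  35  38  42  43  38  23]
200 [105 106 105 106 106 107  87  37  12  18  19  20  21  15  17  16  22  30
  21  10  12  14  19  19  20  23  24  18  16  22]
204 [104 103 102 105 106 108 100  67   7  17  17  17  19  19  15  18  16  13
  11   8  10   5   9   9  18  18  22  25  27  33]
208 [107 107 107 105 105 104 109  84  20  14  19  18  18  1
[... 788 characters left out ...]
  12  13  10  14  11  14  13  18  14  16]
236 [105 107 106 106 107 106 106 108 109  89  31  17  20  19  20  20  20  18
  19  21  24  25  30  29  28  24  24  24  25  24]
240 [106 107 106 106 106 105 106 106 107 108 109  94  71  67  50  53  47  32
   9  15  24  27  28  28  28  29  28  29  28  29]
244 [107 107 106 106 106 107 108 105 106 107 107 109  96  60  51  57  46  24
  10  18  37  53  54  54  55  56  49  28  28  29]
40 [446.62 236.38]
50 [450.07 224.28]
60 [453.18 210.41][ WARN:0@12.193] global loadsave.cpp:275 findDecoder imread_('pics/top8.png'): can't open/read file: check file path/integrity
Traceback (most recent call last):
AttributeError: 'NoneType' object has no attribute 'astype'
```

The lever rests at about 38 degrees. Gravity holds it against the low end of the socket play (at least 6 degrees), so the screw is at about 0.77 rad or more, with the short arm still home and the arm clear. I'm handing in.

```bash
python3 - <<'E'
from cell import *
print(sign_off(),current_time_s())
E
```

```text
the job is handed in; nothing more can be done
the job is handed in; nothing more can be done
```

I drew the key out, refitted it with the short arm fully home, turned the screw anticlockwise by an estimated 0.77 rad (0.65 required; judged from the lever's resting angle, not read directly), left the key in the screw and handed the job in by about 57 s; no verdict came back, and I did not check the flask, tin and jar afterwards, though the arm never worked near them.

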